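# Walk a die block round to the fence

### The arm

A 6-joint arm with a two-finger parallel gripper is mounted at the origin on a cart in front of the work surface, level with it; the furniture and walls round the work are solid. World frame = base frame: x ahead of the robot, y to its left, z up, the work surface at z = 0. Lengths are in mm, angles in rad, forces in N, time in s.
With the tool pointing down it reaches from about 300 to 875 mm from the base axis. Payload 4.2 kg.
Tool frame: the origin (TCP) lies on the centre line of the jaws, within the pads' length; the fingertips stand 8 mm ahead of it and the grasp point (between the pads) lies 11 mm behind it; z points along the fingers, y is the line along which they close (so a half turn about z gives the same grasp; the last joint's range is limited). The gripper opens to 85 mm and grips with 20 to 120 N. Pads are 22 mm wide; open, the fingers measure 114 mm over their backs; the gripper's body (76 mm by 85 mm) begins 54 mm behind the grasp point. The pads swing forward as they close: fully open they stand 13 mm farther back than shut.
Start: joints at [1.228, 0.32, 1.565, -0, 1.257, -0.02], TCP at [182.406, 545.318, 205.438] pointing down, gripper open.
Joint ranges: [-3.11, 3.11], [-0.84, 2.01], [0.21, 2.61], [-1.34, 4.49], [0.05, 2.63], [-2.56, 2.56]. Speed limits (rad/s): [2.57, 2.57, 3.14, 3.14, 3.14, 3.14].

### API

Orientations are given as a unit quaternion [x, y, z, w].
In Python, from plant import observe, snapshot, hand_in, search_frame, cut_out, mark_of gives the robot as it stands.
- The arm moves only by the tool apply_moves, never from a script. Its argument "targets" is a list of rows, each a list of 7 numbers: the shift along the world's x, y, z in units of 25 mm (1.0 is 25 mm), then the turn, a rotation vector about the world's x, y, z in units of 6 degrees (1.0 is 6 degrees), then the opening in per cent of the stroke, from 0 (shut) to 100 (fully open). In form: [[tx, ty, tz, rx, ry, rz, gripper], ...]. A call has 1 to 12 rows; each row shifts and turns the commanded pose from where the row before left it; what a row does not reach is not made up. A row lasts 1/10 s, in which the tool goes at most 50 mm and 8.59 degrees, less where a joint would pass 70% of its speed; a pose out of reach is approached as far as the arm can. A call is refused whole if a number of a shift passes 1 or a number of a turn 1, either way. A call with a gripper value outside its range is refused whole. The fingers move at their own pace and stop on an object; the grip force is fixed at half the most. Time passes only in rows, so rows that do not move let the fingers close. It gives the time, the measured TCP pose, the force, the opening and the grip force at its end, in the units of the state.
- observe(): the state, without advancing time (a new reading comes with each control period).
- snapshot(name): name is "scene" or "side" or "wrist"; returns a dict with "img" (480x640x3 uint8, blue, green, red), "depth" (480x640 float32, mm along the optical axis (not along the pixel's ray), 0 where there is no reading), "intrinsics" (3x3 intrinsics, pixels), "rvec" (rotation vector, rad) and "tvec" (3), from world to camera coordinates, as OpenCV has them; the wrist camera has in their place "hand_eye" (4x4, takes a point from camera to tool coordinates, whose origin is the TCP and whose axes are the flange's). Camera axes: x right, y down, z forward; pixel columns grow to the right and rows downward; lengths in mm; the calibration is good to about 2 mm. The wrist camera is an equidistant fisheye: a pixel r from the principal point sees the ray r / f radians off the axis. A picture is of the moment at which its call begins: read the wrist's pose just before it.
- hand_in(): hands the job in; it is judged then, once.
Trained networks look in the newest picture that a camera, given by its name, has taken for a name from the list of things; names that differ only in an ending like _2 or _b are one class to them, and where a whole thing is asked for, a point or a joint stands for the part that bears it (a point fixed in the world has none). Each returns a list of dicts, best first, with "p" (0 to 1); they miss things now and then, are a little off and sometimes report something else, mostly with a low value. They report only what shows in the picture. A call takes as long as a camera call.
- search_frame(camera, target): "at" ([x, y, z] in mm, in world coordinates, good to about 4 mm: the middle of the surface that is visible of it).
- cut_out(camera, target): "region" (480x640 bool, what is visible of it).
- mark_of(camera, target): "at" ([x, y, z] in mm, in world coordinates, good to about 4 mm: a listed point, or the origin of a listed thing).
The state is a dict: "clock": time; "joint_positions": joint angles; "dq": joint speeds; "tau": joint torques, N m; "eef_pos": TCP position; "eef_rot": TCP orientation; "force": force on the tool from outside, world axes, zero at the start; "moment": the same for the moment, N m; "gripper_width": finger opening in mm; "gripper_force": force on a finger pad.
Only numpy, scipy, OpenCV 4.12 (cv2) and the standard library are available. Lean on these libraries where they do the work, as an engineer would, in place of code of your own. Each camera call takes 0.05 s, during which the arm holds its last target. There are 200 camera calls.

### The job

Walk the heavy aluminium die block round and up to the steel fence by pushing it along the worktop, one end and then the other as it needs, until its long face with the upright groove lies flat against the front of the fence, with the whole of that face within the fence's length. Only push it: never lift, tip or knock it, leave everything else where it is, and finish with the hand clear.

Things in the scene. Friction and masses are not known exactly. Their poses are not given: they have to be found in the camera images.
- die_block: loose aluminium block, about 0.9 kg, 95 mm (its x) by 125 mm (its y) by 50 mm high, standing flat, with a 72 mm steel disc and four screw heads raised 3 mm on its top. Origin: centre of its underside, within 3 mm of its centre of mass in plan. Its +x points out of the long face that has one upright groove (24 mm wide, 12 mm deep, dark inside, mid-face); the opposite long face is plain. z is up. It slides on the worktop and turns when pushed off centre
- face_left (a point): end of the block's grooved face at the block's +y side: 47.5 mm along +x and 62.5 mm along +y of the block's origin, 25 mm up
- face_right (a point): end of the block's grooved face at the block's -y side: 47.5 mm along +x and 62.5 mm along -y of the block's origin, 25 mm up
- fence: steel angle fixed to the worktop, 220 mm long (its y), upright 45 mm high and 10 mm thick, with a bolted flange, gussets and bolt heads behind it. Origin: middle of its front face at worktop level. The front face is the plane x = 0 and looks along -x towards the robot's side, where the block stands; its +x points behind it. It does not move
- nut: bystander: ribbed cream plastic nut, 40 mm across, 22 mm high, standing to the right of the fence front; leave it alone. Origin: centre of its underside as it stands or lies
- spring: bystander: steel coil spring standing upright, 23 mm across, 53 mm high, to the left of the fence front; leave it alone. Origin: centre of its underside as it stands or lies
- bolt: bystander: steel hexagon bolt lying down, 59 mm long, 20 mm thick, left of the work; leave it alone. Origin: centre of its underside as it stands or lies
- tape_roll: bystander: roll of brown tape lying flat, 96 mm across, 48 mm high, far left of the work; leave it alone. Origin: centre of its underside as it stands or lies
- marker: bystander: white marker pen with green cap, 135 mm long, 17 mm thick, left of the work; leave it alone. Origin: centre of its underside as it stands or lies

How it is judged:
By the outcome, as a careful person would: the job done as asked, in the order asked, and still so for the second after the job is handed in, with the robot touching nothing.
It also fails if it takes over 61 s, if anything falls off the work surface, if the arm or the gripper's body presses on something with over 40 N, if the wrist force passes 120 N, or if a joint passes its speed limit or range.

## Working session

There is one attempt and no reset: what is moved stays moved. The work goes in short steps, Python scripts to look and compute and a tool call to move; the robot and the scene stay as the last step left them, time stands still between calls to the robot, and variables do not carry over. Pictures are saved under pics/ and viewed, at most 10 in all, crops included, and the job is handed in when it is done.

Besides the shell and the picture viewer there is one more tool, called as name(argument=value, ...) on one line, values as JSON. apply_moves: Moves the arm, as the interface text tells. Its arguments: {"type":"object","properties":{"targets":{"type":"array","items":{"type":"array","items":{"type":"number"}}}},"required":["targets"]}

```bash
mkdir -p pics; python3 - <<'E'
from plant import *
import cv2,numpy as np
s=observe();print({k:np.round(s[k],3) for k in ('clock','eef_pos','eef_rot','gripper_width')})
for c in ('scene','side'):
    d=snapshot(c);cv2.imwrite(f'pics/{c}0.png',d['img'])
    for t in ('die_block','face_left','face_right','fence','nut','spring','bolt','marker'):
        for r in mark_of(c,t)[:2]: print(c,t,np.round(r['at'],1),round(r['p'],2))
E
```

```text
{'clock': np.float64(0.0), 'eef_pos': array([182.213, 544.812, 204.556]), 'eef_rot': array([ 0.161,  0.987, -0.001, -0.   ]), 'gripper_width': np.float64(85.571)}
scene die_block [463.9  95.5   2.4] 0.63
scene spring [498.3 -33.6  -2.1] 0.72
scene bolt [464.5  94.1   0.7] 0.64
scene marker [571.8 169.4   1.6] 0.74
side die_block [ 439.3 -222.5    2.2] 0.87
side face_left [ 430.6 -146.4   24.9] 0.56
side face_left [459.  96.   4.] 0.28
side face_right [ 518.  -232.4   23.4] 0.76
side fence [ 601.1 -247.2   -4.1] 0.94
side nut [ 536.8 -439.    -2.1] 0.86
side spring [501.7 -30.8  -2.2] 0.62
side spring [ 597.8 -248.8   -3.3] 0.48
side bolt [ 4.302e+02  2.247e+02 -2.000e-01] 0.51
side bolt [463.1  94.3   0.8] 0.39
side marker [570.1 170.3  -1.2] 0.46
```

View pics/scene0.png

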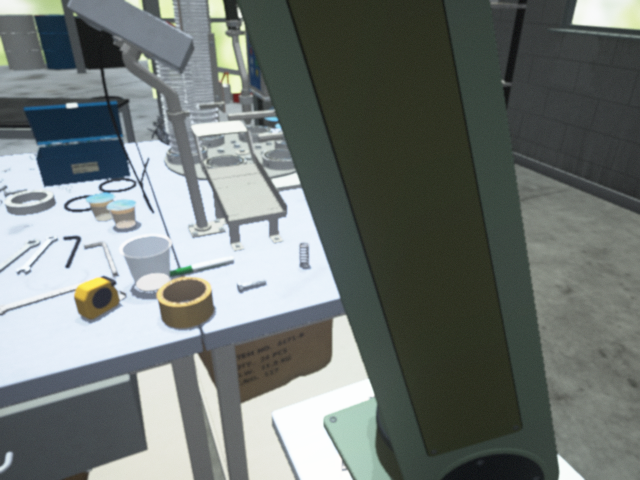

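View pics/side0.png

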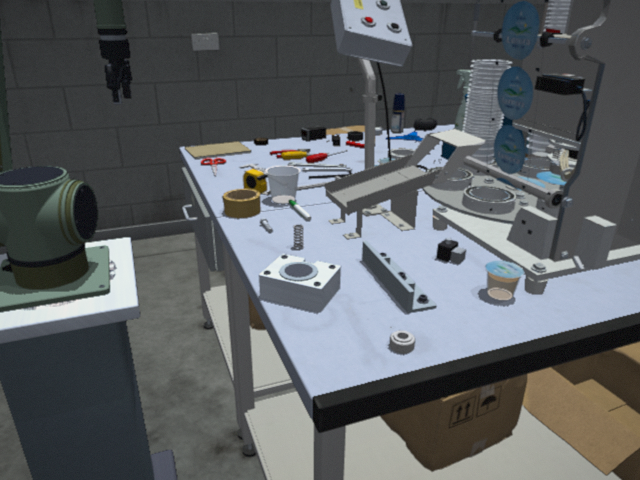

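The scene camera is blocked by the arm. The side view shows the block at (300,280), the fence at (395,275), the nut at (402,342) and the spring at (298,237). Next I'll fit the block and fence from side depth.

```bash
cat > h.py <<'E'
from plant import *
import cv2,numpy as np
def cloud(c):
    d=snapshot(c);K=d['intrinsics'];R=cv2.Rodrigues(np.array(d['rvec'],float))[0];t=np.array(d['tvec'],float).ravel()
    v,u=np.mgrid[:480,:640];z=d['depth']
    P=np.stack([(u-K[0,2])/K[0,0]*z,(v-K[1,2])/K[1,1]*z,z],-1)
    W=(P-t)@R; W[z<=0]=np.nan
    return d['img'],W
def rect(P,nominal=None):
    r=cv2.minAreaRect(P[:,:2].astype(np.float32)); return r
def block(W,box=(350,640,-340,-90),zr=(42,60)):
    m=(W[...,0]>box[0])&(W[...,0]<box[1])&(W[...,1]>box[2])&(W[...,1]<box[3])&(W[...,2]>zr[0])&(W[...,2]<zr[1])
    return W[m]
def pose(c='side'):
    img,W=cloud(c); best=None
    for r in cut_out(c,'die_block')[:1]:
        m=r['region']&(W[...,2]>45)&(W[...,2]<60); P=W[m]
        # drop outliers: percentile trimmed fit over angles
        for a in np.radians(np.arange(-30,100,.25)):
            e=np.array([np.cos(a),np.sin(a)]);n=np.array([-e[1],e[0]])
            x=np.percentile(P[:,:2]@e,[.5,99.5]);y=np.percentile(P[:,:2]@n,[.5,99.5])
            cost=abs(np.ptp(x)-95)+abs(np.ptp(y)-125)
            if best is None or cost<best[0]: best=(cost,np.degrees(a),x.mean()*e+y.mean()*n,np.ptp(x),np.ptp(y),r['p'],len(P),np.median(P[:,2]))
    return best
E
python3 - <<'E'
from h import *
print(pose())
img,W=cloud('side')
for t in('fence','nut','spring'):
    r=cut_out('side',t)[0];P=W[r['region']];P=P[~np.isnan(P[:,0])]
    print(t,r['p'],len(P),np.percentile(P,[1,50,99],axis=0).round(1).tolist())
    if t=='fence':
        T=P[(P[:,2]>41)&(P[:,2]<50)&(P[:,0]<650)]
        print('top',len(T),rect(T),np.percentile(T,[1,99],axis=0).round(1))
        Q=P[(P[:,2]>12)&(P[:,2]<50)&(P[:,0]<660)]
        for y in range(-370,-130,20):
            S=T[abs(T[:,1]-y)<10]
            if len(S): print(y,len(S),np.percentile(S[:,0],[3,97]).round(1))
for t in('face_left','face_right','fence','die_block'):
    print(t,[np.round(r['at'],1) for r in mark_of('side',t)[:1]])
E
```

```text
(np.float64(0.4336454232954452), np.float64(43.5), array([ 437.82588364, -225.41711338]), np.float64(95.25482660401303), np.float64(124.82118118071759), 0.97, 1704, np.float64(49.07844653881391))
fence 0.67 2051 [[592.6, -359.1, -1.8], [603.0, -283.9, 17.0], [659.7, -122.1, 44.4]]
top 311 ((604.3544921875, -248.40328979492188), (221.45977783203125, 12.836920738220215), 86.50489044189453) [[ 593.5 -356.7   41.1]
 [ 613.7 -142.9   45. ]]
-350 34 [592.7 602.3]
-330 36 [593.5 602.8]
-310 35 [595.2 604.8]
-290 31 [596.6 605.4]
-270 30 [598.  606.2]
-250 29 [599.3 610. ]
-230 25 [600.3 609.7]
-210 22 [601.5 611. ]
-190 23 [601.8 611.5]
-170 25 [604.6 613.6]
-150 20 [605.5 615.1]
nut 0.3 96 [[450.4, 60.6, -1.4], [459.1, 92.9, 8.7], [472.7, 117.8, 16.0]]
spring 0.68 202 [[488.0, -48.7, -3.0], [500.5, -36.2, 27.8], [538.3, 62.7, 51.6]]
face_left [array([ 430.1, -142.9,   23.5])]
face_right [array([ 517.1, -233.6,   21.8])]
fence [array([ 601.7, -249.5,   -3.9])]
die_block [array([ 441.8, -223.1,    1.7])]
```

apply_moves(targets=[[0.95, -0.98, 0, 0, 0, -0.167, 40], [0.95, -0.98, 0, 0, 0, -0.167, 40], [0.95, -0.98, 0, 0, 0, -0.167, 40], [0.95, -0.98, 0, 0, 0, -0.167, 40], [0.95, -0.98, 0, 0, 0, -0.167, 40], [0.95, -0.98, 0, 0, 0, -0.167, 40], [0.95, -0.98, 0, 0, 0, -0.167, 40], [0.95, -0.98, 0, 0, 0, -0.167, 40], [0, -0.98, 0, 0, 0, -0.167, 40], [0, -0.98, 0, 0, 0, -0.167, 40], [0, -0.98, 0, 0, 0, -0.167, 40], [0, -0.98, 0, 0, 0, -0.167, 40]])

```text
clock: 2.6
eef_pos: [372.4, 250.3, 205.5]
eef_rot: [0.264, 0.965, 0.0, 0.0]
force: [-0.2, -1.4, 0.4]
gripper_width: 34.5
gripper_force: 0.0
```

apply_moves(targets=[[0, -0.98, 0, 0, 0, -0.167, 40], [0, -0.98, 0, 0, 0, -0.167, 40], [0, -0.98, 0, 0, 0, -0.167, 40], [0, -0.98, 0, 0, 0, -0.167, 40], [0, -0.98, 0, 0, 0, -0.167, 40], [0, -0.98, 0, 0, 0, -0.167, 40], [0, -0.98, 0, 0, 0, -0.167, 40], [0, -0.98, 0, 0, 0, -0.167, 40], [0, -0.98, 0, 0, 0, -0.167, 40], [0, -0.98, 0, 0, 0, -0.167, 40], [0, -0.98, 0, 0, 0, -0.167, 40], [0, -0.98, 0, 0, 0, -0.167, 40]])

```text
clock: 3.8
eef_pos: [372.3, -43.7, 205.6]
eef_rot: [0.363, 0.932, 0.0, 0.0]
force: [1.0, -0.3, 1.0]
gripper_width: 34.2
gripper_force: 0.0
```

apply_moves(targets=[[0, -0.98, 0, 0, 0, -0.167, 40], [0, -0.98, 0, 0, 0, -0.167, 40], [0, -0.98, 0, 0, 0, -0.167, 40], [0, -0.98, 0, 0, 0, -0.167, 40], [0, 0, -0.5, 0, 0, 0, 40], [0, 0, 0, 0, 0, 0, 40]])

```text
clock: 4.4
eef_pos: [371.4, -140.8, 191.9]
eef_rot: [0.396, 0.918, 0.0, -0.001]
force: [-0.5, 0.5, -0.4]
gripper_width: 34.4
gripper_force: 0.0
```

```bash
cat >> h.py <<'E'
def tool():
    s=observe();q=np.array(s['eef_rot'])
    from scipy.spatial.transform import Rotation as R
    m=R.from_quat(q).as_matrix()
    return s['clock'],np.round(s['eef_pos'],1),'tool y deg',np.degrees(np.arctan2(m[1,1],m[0,1])).round(2),'z',m[:,2].round(3),'F',np.round(s['force'],1),'w',s['gripper_width'],'q',np.round(s['joint_positions'],2)
E
python3 - <<'E'
from h import *
print(tool());print(pose('side'));print(pose('scene'))
E
```

```text
(4.4, array([ 371.4, -140.8,  191.9]), 'tool y deg', np.float64(43.36), 'z', array([-0.003,  0.001, -1.   ]), 'F', array([-0.5,  0.5, -0.4]), 'w', 34.396368757041756, 'q', array([-0.39,  0.05,  1.95,  0.  ,  1.15, -1.15]))
(np.float64(1.2223896392978162), np.float64(46.5), array([ 438.01360081, -224.91148766]), np.float64(95.05751034761771), np.float64(123.83512070831989), 0.87, 1676, np.float64(49.10542461857064))
None
```

apply_moves(targets=[[0, 0, -1, 0, 0, 0, 40], [0, 0, -1, 0, 0, 0, 40], [0, 0, -1, 0, 0, 0, 40], [0, 0, -1, 0, 0, 0, 40], [0, 0, -1, 0, 0, 0, 40], [0, 0, -1, 0, 0, 0, 40], [0, 0, -0.9, 0, 0, 0, 40], [0.23, -0.24, 0, 0, 0, 0, 40], [0.23, -0.24, 0, 0, 0, 0, 40], [0.23, -0.24, 0, 0, 0, 0, 40], [0, 0, 0, 0, 0, 0, 40]])

```text
clock: 5.7
eef_pos: [392.3, -160.2, 21.8]
eef_rot: [0.395, 0.918, 0.0, 0.002]
force: [0.4, 0.1, -0.0]
gripper_width: 33.9
gripper_force: 0.0
```

```bash
cat >> h.py <<'E'
def pose(c='side'):
    img,W=cloud(c); r=cut_out(c,'die_block')
    if not r: return None
    m=cv2.erode(r[0]['region'].astype(np.uint8),np.ones((1,1)))>0
    m&=(W[...,2]>44)&(W[...,2]<58); P=W[m]
    P=P[np.linalg.norm(P[:,:2]-np.median(P[:,:2],axis=0),axis=1)<85]
    # template fit: maximise coverage of 95x125 rectangle by hull IoU
    from scipy.optimize import minimize
    H=cv2.convexHull(P[:,:2].astype(np.float32))
    L=[k['at'] for k in mark_of(c,'face_left')[:1]];Rr=[k['at'] for k in mark_of(c,'face_right')[:1]]
    y0=None
    if L and Rr: v=np.array(L[0])-np.array(Rr[0]); y0=np.degrees(np.arctan2(-v[0],v[1]))
    def f(p):
        B=cv2.boxPoints(((p[0],p[1]),(95,125),p[2]))
        return -cv2.intersectConvexConvex(H,B.astype(np.float32))[0]+.5*0
    c0=np.median(P[:,:2],axis=0)
    b=min((minimize(f,[*c0,a],method='Nelder-Mead',options=dict(initial_simplex=[[*c0,a],[c0[0]+5,c0[1],a],[c0[0],c0[1]+5,a],[*c0,a+6]])) for a in (-15,-3,10,25,44)),key=lambda o:o.fun)
    return 'yaw',b.x[2].round(1),'c',b.x[:2].round(1),'iou',round(-b.fun/(95*125),3),round(cv2.contourArea(H)/(95*125),3),'markyaw',y0,[np.round(k['at'],1) for k in mark_of(c,'die_block')[:1]]
E
python3 - <<'E'
from h import *
print(tool());print(pose('side'))
d=snapshot('side');cv2.imwrite('pics/s2.png',cv2.resize(d['img'][200:400,220:460],None,fx=3,fy=3)[:600,:800])
E
```

```text
(5.7, array([ 392.3, -160.2,   21.8]), 'tool y deg', np.float64(43.42), 'z', array([ 0.004, -0.002, -1.   ]), 'F', array([ 0.4,  0.1, -0. ]), 'w', 33.94456453243719, 'q', array([-0.41,  0.3 ,  2.15,  0.  ,  0.68, -1.17]))
('yaw', np.float64(45.0), 'c', array([ 437.6, -225.3]), 'iou', np.float64(0.997), 1.037, 'markyaw', np.float64(46.720268264249505), [array([ 442.6, -225.4,    1.2])])
```

View pics/s2.png

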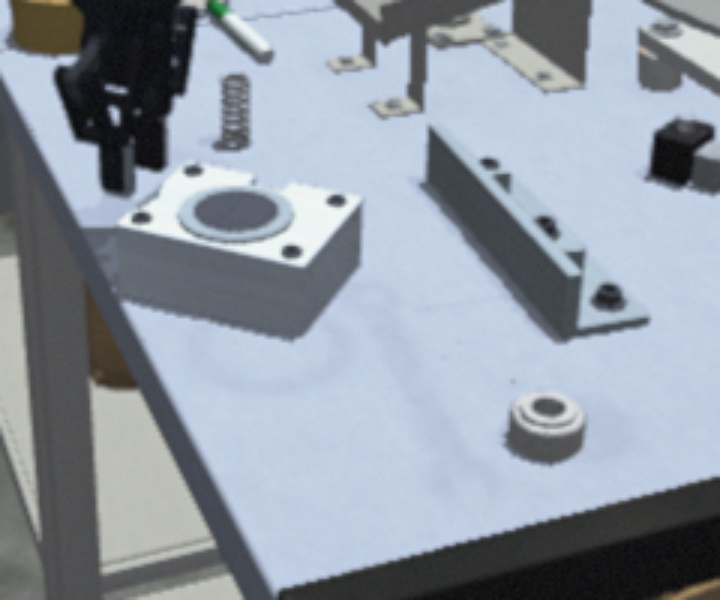

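The block's plain face is towards the robot's right and the fingers stand just off its +y end face, as intended. Next is a first turn of about 20°.

apply_moves(targets=[[0.14, -0.145, -0.1, 0, 0, 0, 40], [0.208, -0.03, 0, 0, 0, -0.417, 40], [0.2, -0.04, 0, 0, 0, -0.417, 40], [0.204, -0.048, 0, 0, 0, -0.417, 40], [0.196, -0.056, 0, 0, 0, -0.417, 40], [0.196, -0.068, 0, 0, 0, -0.417, 40], [0.192, -0.076, 0, 0, 0, -0.417, 40], [0.19, -0.08, 0, 0, 0, -0.417, 40], [0.184, -0.092, 0, 0, 0, -0.417, 40], [0, 0, 0, 0, 0, 0, 40]])

```text
clock: 7.0
eef_pos: [431.8, -173.7, 17.5]
eef_rot: [0.549, 0.836, 0.0, -0.001]
force: [0.5, 4.0, 0.7]
gripper_width: 34.2
gripper_force: 1.9
```

```bash
python3 - <<'E'
from h import *
print(tool());print(pose('side'))
E
```

```text
(7.0, array([ 431.8, -173.7,   17.5]), 'tool y deg', np.float64(23.41), 'z', array([-0.002,  0.002, -1.   ]), 'F', array([0.5, 4. , 0.7]), 'w', 34.231341403381656, 'q', array([-0.41,  0.37,  2.06,  0.  ,  0.72, -0.82]))
('yaw', np.float64(26.1), 'c', array([ 452.3, -248.1]), 'iou', np.float64(0.992), 1.034, 'markyaw', np.float64(25.54905446111784), [array([ 453.4, -248.7,    1.9])])
```

apply_moves(targets=[[-0.4, 0.9, 0, 0, 0, 0, 40], [0, 0, 1, 0, 0, 0, 60], [0, 0, 1, 0, 0, 0, 85], [0, 0, 1, 0, 0, 0, 85], [0, 0, 1, 0, 0, 0, 85], [-0.113, -0.35, 0, 0, 0, -0.982, 85], [-0.113, -0.35, 0, 0, 0, -0.982, 85], [-0.113, -0.35, 0, 0, 0, -0.982, 85], [-0.113, -0.35, 0, 0, 0, -0.982, 85], [-0.113, -0.35, 0, 0, 0, -0.982, 85], [-0.113, -0.35, 0, 0, 0, -0.982, 85], [-0.113, -0.35, 0, 0, 0, -0.982, 85]])

```text
clock: 8.45
eef_pos: [403.0, -214.8, 118.3]
eef_rot: [0.809, 0.587, -0.0, 0.001]
force: [0.2, -0.9, -0.7]
gripper_width: 72.4
gripper_force: 0.0
```

apply_moves(targets=[[-0.113, -0.35, 0, 0, 0, -0.982, 85], [-0.113, -0.35, 0, 0, 0, -0.982, 85], [-0.113, -0.35, 0, 0, 0, -0.982, 85], [-0.113, -0.35, 0, 0, 0, -0.982, 85], [-0.113, -0.35, 0, 0, 0, -0.982, 85], [-0.113, -0.35, 0, 0, 0, -0.982, 85], [-0.113, -0.35, 0, 0, 0, -0.982, 85], [-0.113, -0.35, 0, 0, 0, -0.982, 85], [0, 0, 0, 0, 0, 0, 85]])

```text
clock: 9.35
eef_pos: [380.2, -285.1, 118.3]
eef_rot: [0.976, 0.216, 0.0, 0.001]
force: [1.4, 0.3, 0.2]
gripper_width: 72.5
gripper_force: 0.0
```

```bash
python3 - <<'E'
from h import *
print(tool());print(pose('side'))
E
```

```text
(9.35, array([ 380.2, -285.1,  118.3]), 'tool y deg', np.float64(-64.99), 'z', array([ 0.001, -0.003, -1.   ]), 'F', array([1.4, 0.3, 0.2]), 'w', 72.46847162930614, 'q', array([-0.67,  0.24,  1.92, -0.  ,  0.98,  0.47]))
('yaw', np.float64(24.9), 'c', array([ 452.7, -248.8]), 'iou', np.float64(0.991), 1.017, 'markyaw', np.float64(25.53517100567913), [array([ 4.544e+02, -2.471e+02, -3.000e-01])])
```

apply_moves(targets=[[0, 0, -1, 0, 0, 0, 85], [0, 0, -1, 0, 0, 0, 85], [0, 0, -1, 0, 0, 0, 85], [0, 0, -1, 0, 0, 0, 85], [0.24, 0.11, 0, 0, 0, 0, 85], [0.24, 0.11, 0, 0, 0, 0, 85], [0.24, 0.12, 0, 0, 0, 0, 85], [0, 0, 0, 0, 0, 0, 85]])

```text
clock: 10.4
eef_pos: [400.0, -275.1, 19.3]
eef_rot: [0.976, 0.218, 0.001, 0.001]
force: [0.3, 0.1, -0.3]
gripper_width: 72.3
gripper_force: 0.0
```

apply_moves(targets=[[0.068, 0.16, 0, 0, 0, -0.475, 85], [0.072, 0.16, 0, 0, 0, -0.475, 85], [0.08, 0.152, 0, 0, 0, -0.475, 85], [0.092, 0.152, 0, 0, 0, -0.475, 85], [0.096, 0.144, 0, 0, 0, -0.475, 85], [0.104, 0.14, 0, 0, 0, -0.475, 85], [0.108, 0.136, 0, 0, 0, -0.475, 85], [0.12, 0.128, 0, 0, 0, -0.475, 85], [0.12, 0.124, 0, 0, 0, -0.475, 85], [0.132, 0.116, 0, 0, 0, -0.475, 85], [0, 0, 0, 0, 0, 0, 85]])

```text
clock: 11.5
eef_pos: [423.7, -239.6, 18.8]
eef_rot: [1.0, -0.03, 0.001, 0.001]
force: [-0.1, -0.7, 0.8]
gripper_width: 72.6
gripper_force: 0.0
```

```bash
python3 - <<'E'
from h import *
print(tool());print(pose('side'))
E
```

```text
return _methods._mean(a, axis=axis, dtype=dtype,
  ret = um.true_divide(
Traceback (most recent call last):
  File "h.py", line 46, in pose
    b=min((minimize(f,[*c0,a],method='Nelder-Mead',options=dict(initial_simplex=[[*c0,a],[c0[0]+5,c0[1],a],[c0[0],c0[1]+5,a],[*c0,a+6]])) for a in (-15,-3,10,25,44)),key=lambda o:o.fun)
  File "h.py", line 46, in <genexpr>
    b=min((minimize(f,[*c0,a],method='Nelder-Mead',options=dict(initial_simplex=[[*c0,a],[c0[0]+5,c0[1],a],[c0[0],c0[1]+5,a],[*c0,a+6]])) for a in (-15,-3,10,25,44)),key=lambda o:o.fun)
           ~~~~~~~~^^^^^^^^^^^^^^^^^^^^^^^^^^^^^^^^^^^^^^^^^^^^^^^^^^^^^^^^^^^^^^^^^^^^^^^^^^^^^^^^^^^^^^^^^^^^^^^^^^^^^^^^^^^^^^^^^^^^^^
  File "h.py", line 44, in f
    return -cv2.intersectConvexConvex(H,B.astype(np.float32))[0]+.5*0
            ~~~~~~~~~~~~~~~~~~~~~~~~~^^^^^^^^^^^^^^^^^^^^^^^^
cv2.error: OpenCV(4.12.0) /io/opencv/modules/imgproc/src/geometry.cpp:502: error: (-215:Assertion failed) p1.depth() == CV_32S || p1.depth() == CV_32F in function 'intersectConvexConvex'
```

Segmentation probably failed because the arm is in the way, so I'll use a world box on z 45–58 and look.

```bash
sed -i "s/m=cv2.erode.*/m=(W[...,0]>400)\&(W[...,0]<640)\&(W[...,1]>-350)\&(W[...,1]<-140)\&((img.max(-1)>120)|(img.max(-1)<0))/; s/if not r: return None/pass/; s/W\[...,2\]>44)/W[...,2]>47)/" h.py
python3 - <<'E'
from h import *
d=snapshot('side');cv2.imwrite('pics/s3.png',cv2.resize(d['img'][200:400,220:460],None,fx=3,fy=3)[:600,:800])
print(pose('side'))
E
```

```text
('yaw', np.float64(24.8), 'c', array([ 455.9, -254.9]), 'iou', np.float64(0.86), 0.862, 'markyaw', np.float64(24.522679352355482), [array([ 454.3, -248.7,    0.9])])
```

View pics/s3.png

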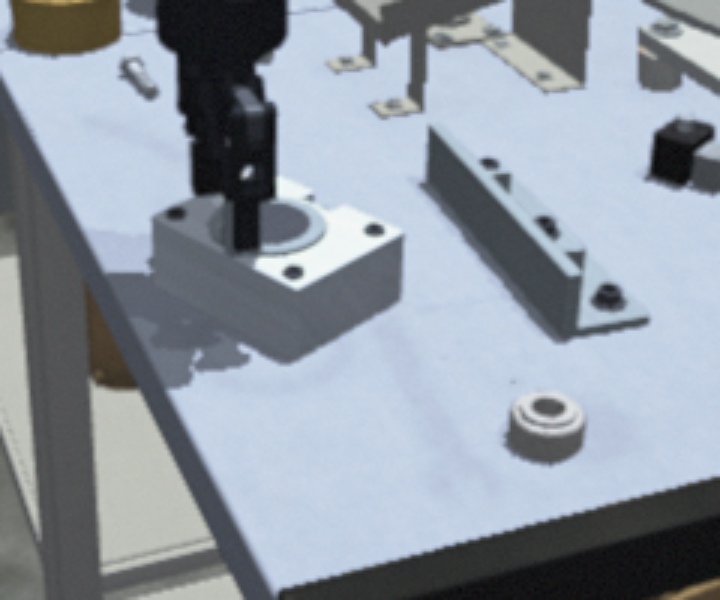

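```bash
python3 - <<'E'
from h import *
print(tool())
d=snapshot('side');K=d['intrinsics'];R=np.array(d['rvec'],float);t=np.array(d['tvec'],float)
cv2.imwrite('pics/s4.png',d['img'][120:420,200:500])
pts=np.array([[423.7,-239.6,18.8],[423.7,-204,15],[423.7,-276,15],[484,-243,50],[453,-249,50]],float)
print((cv2.projectPoints(pts,R,t,K,None)[0][:,0]).round(0), 'crop3', ((cv2.projectPoints(pts,R,t,K,None)[0][:,0]-[220,200])*3).round(0))
img,W=cloud('side')
for v in range(255,300,4): print(v,W[v,302].round(0),img[v,302])
print(tool())
E
```

```text
(12.0, array([ 423.2, -239.7,   18.3]), 'tool y deg', np.float64(-93.44), 'z', array([ 0.001, -0.001, -1.   ]), 'F', array([-0. ,  1.2,  5.3]), 'w', 72.6671830808378, 'q', array([-0.54,  0.39,  2.02, -0.  ,  0.74,  1.09]))
[[296. 289.]
 [290. 282.]
 [303. 301.]
 [327. 270.]
 [313. 274.]] crop3 [[228. 267.]
 [210. 246.]
 [248. 302.]
 [322. 209.]
 [278. 222.]]
255 [ 412. -307.  123.] [105  95  88]
259 [ 455. -185.   49.] [92 86 81]
263 [ 413. -306.  107.] [35 30 28]
267 [ 413. -307.  100.] [25 20 22]
271 [ 420. -286.   81.] [30 26 23]
275 [ 418. -291.   76.] [28 21 17]
279 [ 420. -285.   65.] [29 26 25]
283 [ 418. -289.   60.] [59 52 47]
287 [ 419. -286.   50.] [138 125 119]
291 [ 419. -286.   41.] [108 100  93]
295 [ 419. -287.   34.] [108  99  94]
299 [ 419. -286.   25.] [109 102  94]
(12.1, array([ 423.2, -239.8,   18.3]), 'tool y deg', np.float64(-93.44), 'z', array([ 0.001, -0.001, -1.   ]), 'F', array([1.2, 1. , 6.9]), 'w', 72.23604351160957, 'q', array([-0.54,  0.39,  2.02, -0.  ,  0.74,  1.09]))
```

View pics/s4.png

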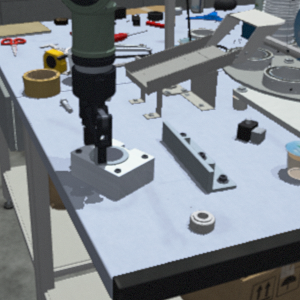

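```bash
python3 - <<'E'
from h import *
print(tool())
d=snapshot('wrist');cv2.imwrite('pics/w1.png',d['img'])
img,W=cloud('side')
m=(W[...,0]>340)&(W[...,0]<520)&(W[...,1]>-360)&(W[...,1]<-120)&(W[...,2]>56)
P=W[m]
for z in range(56,300,12):
    S=P[(P[:,2]>=z)&(P[:,2]<z+12)]
    if len(S): print(z,len(S),np.percentile(S[:,0],[2,98]).round(),np.percentile(S[:,1],[2,98]).round())
from plant import cut_out
print(d['hand_eye'])
E
```

```text
(12.1, array([ 423.2, -239.8,   18.3]), 'tool y deg', np.float64(-93.44), 'z', array([ 0.001, -0.001, -1.   ]), 'F', array([1.2, 1. , 6.9]), 'w', 72.23604351160957, 'q', array([-0.54,  0.39,  2.02, -0.  ,  0.74,  1.09]))
56 123 [408. 430.] [-291. -201.]
68 122 [409. 429.] [-292. -202.]
80 94 [409. 434.] [-292. -199.]
92 107 [406. 428.] [-309. -177.]
104 176 [404. 429.] [-309. -177.]
116 173 [403. 429.] [-310. -174.]
128 204 [402. 429.] [-310. -179.]
140 265 [402. 439.] [-310. -221.]
152 214 [407. 429.] [-309. -243.]
164 158 [386. 446.] [-279. -246.]
176 295 [385. 455.] [-279. -241.]
188 306 [385. 452.] [-279. -237.]
200 330 [385. 453.] [-279. -241.]
212 360 [386. 456.] [-277. -230.]
224 238 [386. 449.] [-277. -242.]
236 313 [386. 452.] [-277. -238.]
248 340 [386. 451.] [-278. -240.]
260 314 [388. 450.] [-276. -239.]
272 315 [387. 451.] [-276. -235.]
284 326 [387. 450.] [-276. -239.]
296 331 [387. 450.] [-276. -242.]
[[ 4.87313187e-04 -9.52738415e-01 -3.03791500e-01  7.72415754e+01]
 [ 9.99999347e-01  7.78238321e-04 -8.36575989e-04  2.03264561e-01]
 [ 1.03346027e-03 -3.03790894e-01  9.52738172e-01 -1.68158121e+02]
 [ 0.00000000e+00  0.00000000e+00  0.00000000e+00  1.00000000e+00]]
```

View pics/w1.png

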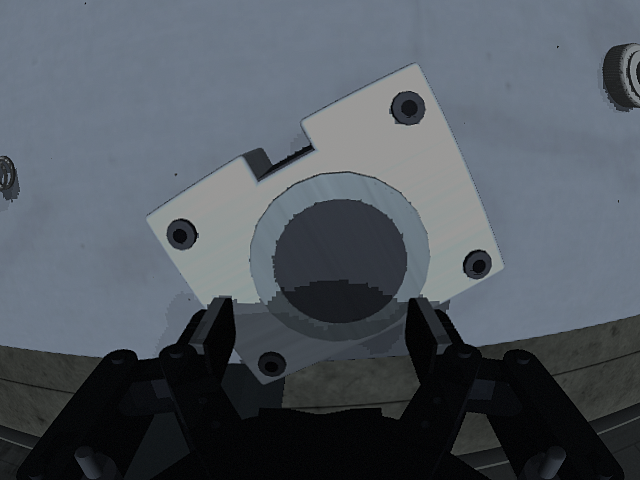

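```bash
python3 - <<'E'
from h import *
from scipy.spatial.transform import Rotation as Ro
s=observe();d=snapshot('wrist');K=d['intrinsics'];H=d['hand_eye']
T=np.eye(4);T[:3,:3]=Ro.from_quat(s['eef_rot']).as_matrix();T[:3,3]=s['eef_pos']
for u,v in [(100,150),(400,30),(550,250),(230,230),(380,130),(340,240),(195,250),(215,330),(220,302),(430,330)]:
    x,y=(u-K[0,2])/K[0,0],(v-K[1,2])/K[1,1];r=np.hypot(x,y)
    ray=np.array([x/r*np.tan(r),y/r*np.tan(r),1])
    p=T@H@np.array([*(ray*d['depth'][v,u]),1]);print((u,v),d['depth'][v,u].round(),p[:3].round(1),'tool',(H@np.array([*(ray*d['depth'][v,u]),1]))[:3].round(0))
s=observe();print(s['tau'],s['moment'],s['force'])
E
```

```text
(100, 150) 180.0 [ 5.000e+02 -1.202e+02 -3.000e-01] tool [  69. -124.   19.]
(400, 30) 163.0 [ 547.1 -287.3    0. ] tool [127.  40.  18.]
(550, 250) 199.0 [ 424.2 -382.2   -1.1] tool [  9. 142.  19.]
(230, 230) 143.0 [ 461.9 -206.9   49.6] tool [ 37. -35. -31.]
(380, 130) 130.0 [ 496.7 -266.1   50.6] tool [ 75.  22. -32.]
(340, 240) 141.0 [ 456.3 -249.4   52.8] tool [ 34.   8. -34.]
(195, 250) 145.0 [ 454.4 -190.8   49.4] tool [ 28. -51. -31.]
(215, 330) 124.0 [ 434.2 -203.8   78.4] tool [  9. -37. -60.]
(220, 302) 141.0 [ 435.8 -201.3   59.9] tool [ 10. -39. -42.]
(430, 330) 120.0 [ 431.5 -278.    81.3] tool [ 11.  38. -63.]
[-6.81631006e-01 -3.47951210e+01 -1.43319073e+01 -1.47751551e-01
  6.13319990e-02  2.46044656e-02] [-0.01654005 -0.13330603  0.03610032] [1.09649896 0.85478238 5.8932892 ]
```

```bash
python3 - <<'E'
from h import *
print(tool())
d=snapshot('side');K=d['intrinsics'];R=np.array(d['rvec'],float);t=np.array(d['tvec'],float)
e=np.array([np.cos(np.radians(43.4)),np.sin(np.radians(43.4))])
for z in(10,20,30,55):
  for sgn in(-1,1):
    p=np.array([*(np.array([392.3,-160.2])+sgn*24*e),z]);print(z,sgn,((cv2.projectPoints(p[None],R,t,K,None)[0][0,0]-[220,200])*3).round(0))
cv2.imwrite('pics/s5.png',cv2.resize(d['img'][230:310,260:350],None,fx=8,fy=8,interpolation=cv2.INTER_NEAREST)[:600,:800])
E
```

```text
(12.25, array([ 423.2, -239.8,   18.3]), 'tool y deg', np.float64(-93.44), 'z', array([ 0.001, -0.001, -1.   ]), 'F', array([1.1, 0.9, 5.9]), 'w', 72.65283807238845, 'q', array([-0.54,  0.39,  2.02, -0.  ,  0.74,  1.09]))
10 -1 [124. 246.]
10 1 [162. 214.]
20 -1 [124. 232.]
20 1 [162. 201.]
30 -1 [123. 218.]
30 1 [161. 187.]
55 -1 [121. 183.]
55 1 [160. 153.]
```

View pics/s5.png

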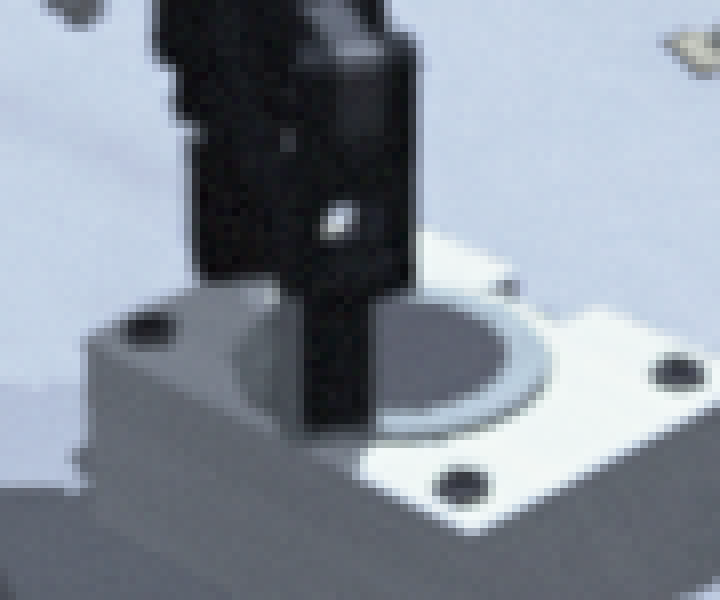

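The side depth shows the fingertips at about z 55 with the TCP at z 18. They are roughly 30–37 mm behind the TCP, not ahead of it, so they rode over the block's top instead of pushing it. I'll lift, back off, and find the true tip height before going lower.

apply_moves(targets=[[0, 0, 0.6, 0, 0, 0, 85], [0, 0, 0.8, 0, 0, 0, 85], [-0.4, -0.35, 0, 0, 0, 0.947, 80], [-0.4, -0.35, 0, 0, 0, 0.947, 80], [-0.4, -0.36, 0, 0, 0, 0.947, 80], [-0.4, -0.36, 0, 0, 0, 0.947, 80], [-0.4, -0.36, 0, 0, 0, 0.947, 80], [0, 0, -0.7, 0, 0, 0, 80], [0, 0, -0.7, 0, 0, 0, 80], [0, 0, 0, 0, 0, 0, 80]])

```text
clock: 13.3
eef_pos: [370.7, -282.7, 15.9]
eef_rot: [0.976, 0.216, -0.002, -0.002]
force: [-0.2, 0.1, 0.1]
gripper_width: 68.2
gripper_force: 0.0
```

```bash
cat >> h.py <<'E'
def wpose():
    "block pose from the wrist camera"
    from scipy.spatial.transform import Rotation as Ro
    from scipy.optimize import minimize
    s=observe();d=snapshot('wrist');K=d['intrinsics'];H=d['hand_eye'];z=d['depth']
    T=np.eye(4);T[:3,:3]=Ro.from_quat(s['eef_rot']).as_matrix();T[:3,3]=s['eef_pos'];M=T@H
    v,u=np.mgrid[:480,:640];x=(u-K[0,2])/K[0,0];y=(v-K[1,2])/K[1,1];r=np.hypot(x,y)+1e-9;g=np.tan(r)/r
    W=np.stack([x*g*z,y*g*z,z],-1)@M[:3,:3].T+M[:3,3]
    m=(z>0)&(W[...,2]>46)&(W[...,2]<56)&(d['img'].max(-1)>70)
    n,lab,st,_=cv2.connectedComponentsWithStats(m.astype(np.uint8))
    P=W[lab==1+np.argmax(st[1:,4])][:,:2]
    Hh=cv2.convexHull(P.astype(np.float32))
    f=lambda p:-cv2.intersectConvexConvex(Hh,cv2.boxPoints(((p[0],p[1]),(96,126),p[2])).astype(np.float32))[0]
    c0=P.mean(0)
    b=min((minimize(f,[*c0,a],method='Nelder-Mead',options=dict(initial_simplex=[[*c0,a],[c0[0]+5,c0[1],a],[c0[0],c0[1]+5,a],[*c0,a+6]])) for a in (-15,-3,10,25)),key=lambda o:o.fun)
    return 'W yaw',b.x[2].round(1),'c',b.x[:2].round(1),'iou',round(-b.fun/(95*125),3),'hull',round(cv2.contourArea(Hh)/(95*125),3),'minrect',cv2.minAreaRect(Hh)
def tips():
    "lowest dark gripper points near the hand, side camera"
    p=observe()['eef_pos'];img,W=cloud('side')
    m=(np.hypot(W[...,0]-p[0],W[...,1]-p[1])<75)&(W[...,2]>8)&(W[...,2]<90)&(img.max(-1)<48)
    return np.histogram(W[m][:,2],bins=range(8,92,6))
E
python3 - <<'E'
from h import *
print(tool());print(wpose());print(pose());print(tips())
d=snapshot('side');cv2.imwrite('pics/s6.png',cv2.resize(d['img'][220:320,230:360],None,fx=6,fy=6)[:600,:800])
E
```

```text
(13.3, array([ 370.7, -282.7,   15.9]), 'tool y deg', np.float64(-65.06), 'z', array([-0.005,  0.004, -1.   ]), 'F', array([-0.2,  0.1,  0.1]), 'w', 68.2282182957547, 'q', array([-0.68,  0.37,  2.06, -0.  ,  0.72,  0.46]))
('W yaw', np.float64(24.7), 'c', array([ 445.7, -249.4]), 'iou', np.float64(0.908), 'hull', 0.908, 'minrect', ((449.6482238769531, -247.62168884277344), (86.71546936035156, 125.03575897216797), 25.08619499206543))
('yaw', np.float64(25.0), 'c', array([ 453.2, -248.7]), 'iou', np.float64(0.796), 0.798, 'markyaw', np.float64(23.574706201912612), [array([ 454.9, -245.6,    1.5])])
(array([ 0,  0,  0,  0,  0,  0,  0,  8, 38, 55, 47, 60, 50]), array([ 8, 14, 20, 26, 32, 38, 44, 50, 56, 62, 68, 74, 80, 86]))
```

View pics/s6.png

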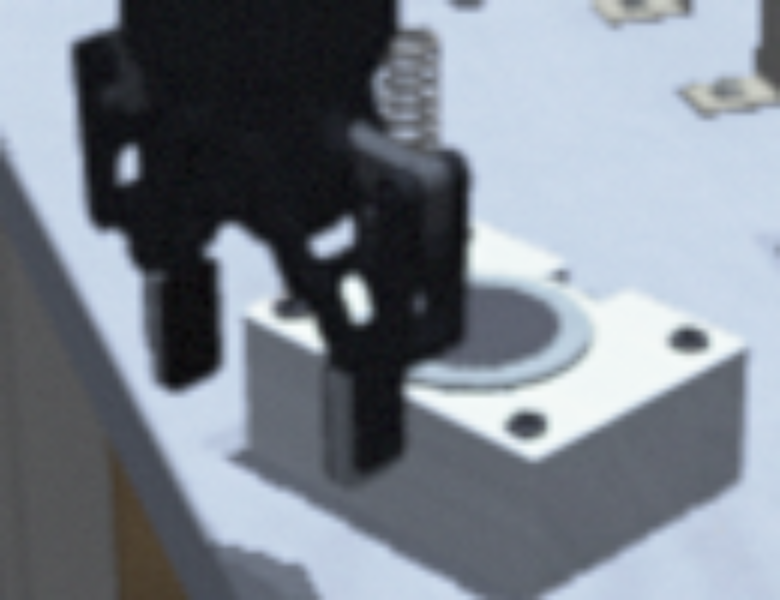

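The fingertips are free of the block at about z 52. I'll lower so they're at about z 30, then turn the block from its plain face.

apply_moves(targets=[[0, 0, -0.44, 0, 0, 0, 80], [0, 0, -0.44, 0, 0, 0, 80], [0.36, 0.17, 0, 0, 0, 0, 80], [0.36, 0.17, 0, 0, 0, 0, 80], [0.36, 0.17, 0, 0, 0, 0, 80], [0, 0, 0, 0, 0, 0, 80]])

```text
clock: 14.3
eef_pos: [401.5, -270.9, -3.9]
eef_rot: [0.976, 0.217, 0.0, 0.0]
force: [0.9, 0.1, -0.2]
gripper_width: 68.4
gripper_force: 0.0
```

apply_moves(targets=[[0.08, 0.16, 0, 0, 0, -0.475, 80], [0.088, 0.16, 0, 0, 0, -0.475, 80], [0.092, 0.152, 0, 0, 0, -0.475, 80], [0.104, 0.148, 0, 0, 0, -0.475, 80], [0, 0, 0, 0, 0, 0, 80]])

```text
clock: 14.8
eef_pos: [407.8, -254.9, -4.0]
eef_rot: [0.993, 0.119, -0.001, -0.001]
force: [-4.6, 1.0, 4.0]
gripper_width: 68.2
gripper_force: 2.1
```

```bash
python3 - <<'E'
from h import *
print(tool());print(wpose());print(pose());print(tips())
E
```

```text
(14.8, array([ 407.8, -254.9,   -4. ]), 'tool y deg', np.float64(-76.38), 'z', array([-0.002,  0.001, -1.   ]), 'F', array([-4.6,  1. ,  4. ]), 'w', 68.19434152909578, 'q', array([-0.58,  0.42,  2.05, -0.  ,  0.68,  0.75]))
('W yaw', np.float64(13.3), 'c', array([ 464.3, -241. ]), 'iou', np.float64(1.003), 'hull', 1.003, 'minrect', ((464.4766540527344, -241.19869995117188), (95.41527557373047, 125.45582580566406), 13.43949031829834))
('yaw', np.float64(13.2), 'c', array([ 465.8, -255.4]), 'iou', np.float64(0.852), 0.875, 'markyaw', None, [array([ 465.9, -243.6,    0. ])])
(array([  0,   0,   0,   8,  36,  51,  52,  51,  47,  44,  39,  83, 117]), array([ 8, 14, 20, 26, 32, 38, 44, 50, 56, 62, 68, 74, 80, 86]))
```

apply_moves(targets=[[0.108, 0.144, 0, 0, 0, -0.475, 80], [0.116, 0.136, 0, 0, 0, -0.475, 80], [0.124, 0.132, 0, 0, 0, -0.475, 80], [0.128, 0.124, 0, 0, 0, -0.475, 80], [0.136, 0.12, 0, 0, 0, -0.475, 80], [0.144, 0.112, 0, 0, 0, -0.475, 80], [0, 0, 0, 0, 0, 0, 80]])

```text
clock: 15.85
eef_pos: [428.0, -236.4, -4.2]
eef_rot: [1.0, -0.031, -0.0, -0.0]
force: [-2.3, 1.9, 0.6]
gripper_width: 68.1
gripper_force: 1.4
```

```bash
cat >> h.py <<'E'
def wcloud():
    from scipy.spatial.transform import Rotation as Ro
    s=observe();d=snapshot('wrist');K=d['intrinsics'];H=d['hand_eye'];z=d['depth']
    T=np.eye(4);T[:3,:3]=Ro.from_quat(s['eef_rot']).as_matrix();T[:3,3]=s['eef_pos'];M=T@H
    v,u=np.mgrid[:480,:640];x=(u-K[0,2])/K[0,0];y=(v-K[1,2])/K[1,1];r=np.hypot(x,y)+1e-9;g=np.tan(r)/r
    W=np.stack([x*g*z,y*g*z,z],-1)@M[:3,:3].T+M[:3,3];W[z<=0]=np.nan
    return d['img'],W
def fence():
    img,W=wcloud();m=(W[...,2]>41)&(W[...,2]<48)&(W[...,0]>575)&(W[...,0]<630)&(W[...,1]>-370)&(W[...,1]<-130)
    P=W[m];xs=[]
    for y in range(-360,-130,10):
        S=P[abs(P[:,1]-y)<5]
        if len(S)>4: xs.append((y,np.percentile(S[:,0],4)))
    xs=np.array(xs)
    if len(xs)<3: return len(P)
    k=np.polyfit(xs[:,1-1],xs[:,1],1);return 'fence yaw',np.degrees(np.arctan(-k[0])).round(2),'x at -249',np.polyval(k,-249).round(1),'y',np.percentile(P[:,1],[0.5,99.5]).round(1),'res',np.std(xs[:,1]-np.polyval(k,xs[:,0])).round(2),len(P)
E
python3 - <<'E'
from h import *
print(tool());print(wpose());print(fence())
E
```

```text
(15.85, array([ 428. , -236.4,   -4.2]), 'tool y deg', np.float64(-93.51), 'z', array([-0.,  0., -1.]), 'F', array([-2.3,  1.9,  0.6]), 'w', 68.08605507193384, 'q', array([-0.53,  0.43,  2.03,  0.  ,  0.68,  1.1 ]))
('W yaw', np.float64(-3.5), 'c', array([ 485.6, -239.7]), 'iou', np.float64(1.004), 'hull', 1.004, 'minrect', ((485.61578369140625, -239.69288635253906), (125.66561889648438, 95.83558654785156), 86.56875610351562))
0
```

apply_moves(targets=[[0.2, -0.012, 0, 0, 0, 0, 80], [0.3, -0.018, 0, 0, 0, 0, 80], [0.3, -0.018, 0, 0, 0, 0, 80], [0.3, -0.018, 0, 0, 0, 0, 80], [0.3, -0.018, 0, 0, 0, 0, 80], [0.2, -0.012, 0, 0, 0, 0, 80], [0.2, -0.012, 0, 0, 0, 0, 80], [0, 0, 0, 0, 0, 0, 80]])

```text
clock: 16.75
eef_pos: [473.1, -239.4, -4.2]
eef_rot: [1.0, -0.03, -0.0, 0.0]
force: [-3.4, 1.4, -0.1]
gripper_width: 68.2
gripper_force: 1.3
```

```bash
python3 - <<'E'
from h import *
print(tool());print(wpose());print(fence())
img,W=cloud('side')
m=(W[...,2]>41)&(W[...,2]<47)&(W[...,0]>575)&(W[...,0]<630)&(W[...,1]>-370)&(W[...,1]<-130)
P=W[m];xs=np.array([(y,np.percentile(P[abs(P[:,1]-y)<7][:,0],4),np.percentile(P[abs(P[:,1]-y)<7][:,0],96)) for y in range(-350,-150,10)])
k=np.polyfit(xs[:,0],xs[:,1],1);print(np.degrees(np.arctan(-k[0])),np.polyval(k,-249));k=np.polyfit(xs[:,0],xs[:,2],1);print(np.degrees(np.arctan(-k[0])),np.polyval(k,-249),np.percentile(P[:,1],[1,99]))
E
```

```text
(16.75, array([ 473.1, -239.4,   -4.2]), 'tool y deg', np.float64(-93.49), 'z', array([-0., -0., -1.]), 'F', array([-3.4,  1.4, -0.1]), 'w', 68.18767840583611, 'q', array([-0.49,  0.47,  1.94, -0.  ,  0.73,  1.14]))
('W yaw', np.float64(-3.6), 'c', array([ 531. , -242.5]), 'iou', np.float64(1.004), 'hull', 1.004, 'minrect', ((531.0775146484375, -242.47283935546875), (125.56307220458984, 95.45140075683594), 86.52310180664062))
('fence yaw', np.float64(-1.68), 'x at -249', np.float64(586.6), 'y', array([-355.1, -136.7]), 'res', np.float64(11.96), 2344)
-2.7662166059855466 596.4966414668993
-3.616667110449075 608.3347443667988 [-355.39942115 -140.72821387]
```

```bash
sed -i 's/W\[...,0\]>575/W[...,0]>587/g' h.py; python3 - <<'E'
from h import *
print(fence())
E
```

```text
('fence yaw', np.float64(-3.46), 'x at -249', np.float64(599.8), 'y', array([-354.9, -137. ]), 'res', np.float64(0.43), 2157)
```

apply_moves(targets=[[0.16, -0.01, 0, 0, 0, 0, 80], [0.16, -0.01, 0, 0, 0, 0, 80], [0.16, -0.01, 0, 0, 0, 0, 80], [0.12, -0.007, 0, 0, 0, 0, 80], [0.08, -0.005, 0, 0, 0, 0, 80], [0.06, -0.004, 0, 0, 0, 0, 80], [0, 0, 0, 0, 0, 0, 80]])

```text
clock: 17.65
eef_pos: [491.0, -240.3, -4.1]
eef_rot: [1.0, -0.031, -0.0, -0.0]
force: [-4.9, 0.6, 0.5]
gripper_width: 68.1
gripper_force: 2.3
```

apply_moves(targets=[[0.06, -0.004, 0, 0, 0, 0, 80], [0, 0, 0, 0, 0, 0, 80]])

```text
clock: 17.85
eef_pos: [492.6, -240.4, -4.1]
eef_rot: [1.0, -0.031, -0.0, -0.0]
force: [-4.5, -0.0, 0.9]
gripper_width: 68.3
gripper_force: 2.3
```

apply_moves(targets=[[0.04, -0.002, 0, 0, 0, 0, 80], [0, 0, 0, 0, 0, 0, 80]])

```text
clock: 18.05
eef_pos: [493.6, -240.5, -4.1]
eef_rot: [1.0, -0.031, -0.0, -0.0]
force: [-5.1, 0.4, -0.0]
gripper_width: 68.3
gripper_force: 2.4
```

apply_moves(targets=[[0.04, -0.002, 0, 0, 0, 0, 80], [0, 0, 0, 0, 0, 0, 80]])

```text
clock: 18.25
eef_pos: [494.7, -240.6, -4.1]
eef_rot: [1.0, -0.031, -0.0, 0.0]
force: [-4.2, 0.9, -0.3]
gripper_width: 68.0
gripper_force: 2.3
```

apply_moves(targets=[[0.03, -0.002, 0, 0, 0, 0, 80], [0, 0, 0, 0, 0, 0, 80]])

```text
clock: 18.45
eef_pos: [494.7, -240.5, -4.1]
eef_rot: [1.0, -0.031, -0.001, -0.0]
force: [-5.9, 0.3, 1.2]
gripper_width: 68.3
gripper_force: 3.3
```

```bash
python3 - <<'E'
from h import *
print(tool());print(wpose());print(fence())
E
```

```text
(18.45, array([ 494.7, -240.5,   -4.1]), 'tool y deg', np.float64(-93.53), 'z', array([-0.002,  0.   , -1.   ]), 'F', array([-5.9,  0.3,  1.2]), 'w', 68.329695508628, 'q', array([-0.47,  0.5 ,  1.89, -0.  ,  0.76,  1.16]))
('W yaw', np.float64(-3.7), 'c', array([ 553. , -243.8]), 'iou', np.float64(1.005), 'hull', 1.005, 'minrect', ((553.0164794921875, -243.87368774414062), (125.27533721923828, 96.06793975830078), 86.26753234863281))
('fence yaw', np.float64(-3.46), 'x at -249', np.float64(599.5), 'y', array([-353.3, -138.7]), 'res', np.float64(2.37), 15083)
```

apply_moves(targets=[[0.03, -0.002, 0, 0, 0, 0, 80], [0, 0, 0, 0, 0, 0, 80]])

```text
clock: 18.75
eef_pos: [494.6, -240.5, -4.1]
eef_rot: [1.0, -0.031, -0.002, -0.0]
force: [-8.5, -0.3, 2.8]
gripper_width: 68.5
gripper_force: 4.3
```

apply_moves(targets=[[0.04, -0.002, 0, 0, 0, 0, 80], [0, 0, 0, 0, 0, 0, 80]])

```text
clock: 18.95
eef_pos: [494.6, -240.5, -4.1]
eef_rot: [1.0, -0.031, -0.003, -0.0]
force: [-10.6, -0.6, 5.0]
gripper_width: 68.3
gripper_force: 5.6
```

apply_moves(targets=[[0.06, -0.004, 0, 0, 0, 0, 80], [0, 0, 0, 0, 0, 0, 80]])

```text
clock: 19.15
eef_pos: [494.5, -240.4, -4.1]
eef_rot: [1.0, -0.031, -0.004, -0.001]
force: [-15.2, -1.9, 7.9]
gripper_width: 68.0
gripper_force: 7.6
```

apply_moves(targets=[[-0.2, 0.01, 0, 0, 0, 0, 80], [-0.3, 0.018, 0, 0, 0, 0, 80], [-0.6, 0.036, 0, 0, 0, 0, 80], [-0.8, 0.05, 0, 0, 0, 0, 80], [0, 0, 1, 0, 0, 0, 80], [0, 0, 1, 0, 0, 0, 80], [0, 0, 1, 0, 0, 0, 80], [0, 0, 1, 0, 0, 0, 80], [0, 0, 1, 0, 0, 0, 80], [0, 0, 0, 0, 0, 0, 80]])

```text
clock: 20.15
eef_pos: [454.9, -239.6, 124.9]
eef_rot: [1.0, -0.031, 0.005, 0.002]
force: [0.7, -0.4, -0.4]
gripper_width: 68.5
gripper_force: 0.0
```

```bash
python3 - <<'E'
from h import *
print(tool());print(wpose());print(fence())
img,W=wcloud();cv2.imwrite('pics/w2.png',img)
E
```

```text
(20.15, array([ 454.9, -239.6,  124.9]), 'tool y deg', np.float64(-93.54), 'z', array([ 0.01 , -0.005, -1.   ]), 'F', array([ 0.7, -0.4, -0.4]), 'w', 68.4879311105031, 'q', array([-0.51,  0.29,  1.83,  0.  ,  1.01,  1.12]))
('W yaw', np.float64(-3.5), 'c', array([ 553.5, -243.6]), 'iou', np.float64(1.01), 'hull', 1.012, 'minrect', ((553.973876953125, -243.55099487304688), (125.86679077148438, 96.88790130615234), 86.48693084716797))
('fence yaw', np.float64(-3.27), 'x at -249', np.float64(599.5), 'y', array([-353.7, -137.8]), 'res', np.float64(2.28), 4217)
```

View pics/w2.png

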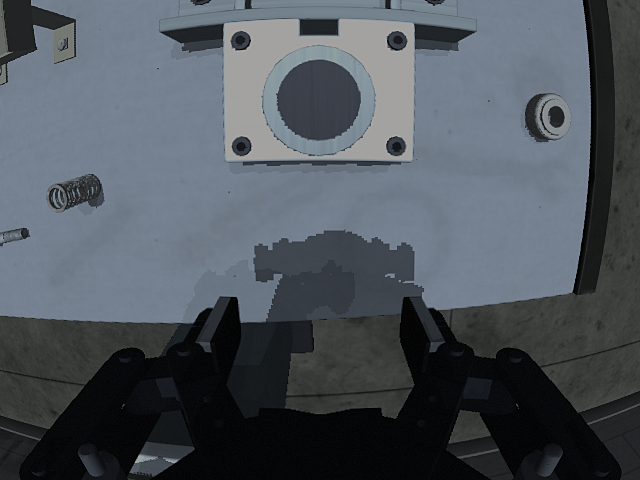

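The grooved face (groove at (320,28)) lies flush on the fence, which runs from (160,25) to (475,40), and the block is well inside its ends. The nut and spring are undisturbed and the hand is clear.

```bash
python3 -c "
from plant import *
print(hand_in())"
```

```text
the job is handed in; nothing more can be done
None
```

Handed in at about 20 s: by the wrist camera the block's grooved face lies flat on the fence front (both at about -3.5°) and well within its length, with the hand clear and the nut and spring undisturbed; on the way the open fingers once rode over the block's top (about 7 N at most) without moving it.

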